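# Close the dental instrument box after clearing the over-tall canister

### The arm

A 6-joint arm with a two-finger parallel gripper is mounted at the origin on the work surface. World frame = base frame: x ahead of the robot, y to its left, z up, the work surface at z = 0. Lengths are in m, angles in degrees, forces in N, time in s.
With the tool pointing down it reaches from about 0.25 to 0.8 m from the base axis. Payload 8.5 kg.
Tool frame: the origin (TCP) lies at the very end of the fingers, on their centre line; the grasp point (between the pads) lies 19 mm behind it; z points along the fingers, x is the direction in which the jaws open and shut, and the axes are right-handed (so a half turn about z gives the same grasp; the last joint's range is limited). The gripper opens to 85 mm and grips with 20 to 120 N. Pads are 22 mm wide; open, the fingers measure 114 mm over their backs; the gripper's body (76 mm by 85 mm) begins 54 mm behind the grasp point. The pads swing forward as they close: fully open they stand 13 mm farther back than shut.
Start: joints at [-69.958, 13.648, -0.773, 75.585, 0, 90], TCP at [0.18, -0.493, 0.197] pointing down, gripper open.
Joint ranges: [-152.45, 152.45], [-59.26, 108.67], [-65.41, 83.53], [-104.44, 129.93], [-82.83, 76.93], [-180, 180]. Speed limits (degrees/s): [127.2, 127.2, 159.86, 180, 180, 180].

### API

Orientations are given as a 3x3 rotation matrix whose columns are the frame's x, y, z axes.
In Python, from plant import arm gives the robot as it stands.
- The arm moves only by the shell command python3 -m creep 'ROWS' [OPENING] [FORCE]. ROWS is JSON, a list of rows, each a list of 4 numbers: the shift along the tool's x, y, z in m, then the turn about the tool's z in degrees. In form: [[x, y, z, twist], ...]. A call has 1 to 12 rows; each row shifts and turns the commanded pose from where the row before left it, along the tool's axes as they then stand; what a row does not reach is not made up. A row lasts 1/12 s, in which the tool goes at most 41.7 mm and 7.16 degrees, less where a joint would pass 70% of its speed; a pose out of reach is approached as far as the arm can. A call with a gripper value outside its range is refused whole. OPENING is the opening, from -1 (shut) to 1 (fully open), so that 0 is half open, set as the call begins (- or left out, the last holds). The fingers move at their own pace and stop on an object; FORCE is the grip in N (left out, the last holds). Time passes only in rows, so rows that do not move let the fingers close. It gives the time, the measured TCP pose, the force and the opening at its end, in the units of the state.
- arm.state(): the state, without advancing time (a new reading comes with each control period).
- arm.get_image(name): name is "scene" or "top" or "wrist"; returns (picture, depth): 420x560x3 uint8, red, green, blue; 420x560 float32, m along the optical axis (not along the pixel's ray), 0 where there is no reading.
- arm.camera_info(name): a dict with "fx", "fy", "cx", "cy" (pixels), "position" and "orientation" of the camera in the world. Camera axes: x right, y down, z forward; pixel columns grow to the right and rows downward; lengths in m; the calibration is good to about 2 mm. A picture is of the moment at which its call begins: read the wrist's pose just before it. camera_info takes no time and is no camera call; for the wrist camera it gives the pose at the moment of the call.
- arm.finish_job(): hands the job in, once; it reports no verdict.
The state is a dict: "time": time; "joint_positions": joint angles; "qd": joint speeds; "joint_torque": joint torques, N m; "ee_pos": TCP position; "tcp_rot": TCP orientation; "contact_force": force on the tool from outside, world axes, zero at the start; "moment": the same for the moment, N m; "width": opening from 0.0 (shut) to 1.0 (fully open).
Only numpy, scipy, OpenCV 4.12 (cv2) and the standard library are available. Lean on these libraries where they do the work, as an engineer would, in place of code of your own. Each camera call takes 0.05 s, during which the arm holds its last target.

### The job

The steel instrument box on the dental bench cannot be closed because one of the three metal containers in it stands well above the fill line. Take that tall canister out and stand it upright on the tray, then put the big lid on the box so that it sits flat on the rim all round. Set both down rather than dropping them, and let go.

Things in the scene. Friction and masses are not known exactly. Their poses are not given: they have to be found in the camera images.
- box: Open steel instrument box, fixed, 150 (x) x 110 (y) x 60 mm high outside, walls and floor 4 mm; dark fill line inside, 45 mm above the underside. Three metal containers 38 mm in diameter stand in a row in it along x, in any order: two low pots 35 mm high, which fit, and the tall canister. Origin: centre of its underside, on the bench; x along its long side, z up.
- canister: The tall closed aluminium canister, a plain upright cylinder 38 mm in diameter, straight up to 103 mm and 110 mm high in all, about 0.15 kg. It starts upright in the box, on its 4 mm floor, so that its top 54 mm stand above the rim. Origin: centre of its underside; z along its axis, up.
- tray: Shallow plastic tray, empty, 180 (x) x 130 (y) mm outside, rim 14 mm high, walls and floor 4 mm thick; it is fixed to the bench. Origin: centre of its underside, on the bench; x along its long side, z up.
- lid: Big loose steel lid (a small 100 x 80 mm lid is for another box), 0.25 kg, plate 170 (x) x 130 (y) mm, its top 14 mm above the origin. Rim under it 122 x 82 mm, 10 mm deep, enters the box with 10 mm play each side. Central black bar handle along x, 70 long, 16 wide (y), 34 to 50 mm above the origin. Origin: centre of the rim's underside, z up; seated, it is 50 mm above the box's, x axes parallel.
Things that resemble listed ones, but are neither listed nor needed, are in the scene too. Of the things that look like the canister, the smallest one is meant.

How it is judged:
By the outcome, as a careful person would: the job done as asked, in the order asked, and still so for the second after the job is handed in, with the robot touching nothing.
It also fails if it takes over 64 s, if anything falls off the work surface, if the arm or the gripper's body presses on something with over 40 N, if the wrist force passes 120 N, or if a joint passes its speed limit or range.

## Working session

There is one attempt and no reset: what is moved stays moved. The work goes in short steps, Python scripts to look and compute and a shell command to move; the robot and the scene stay as the last step left them, time stands still between calls to the robot, and variables do not carry over. Pictures are saved under pics/ and viewed, and the job is handed in when it is done.

```bash
mkdir -p pics; ls
python3 - <<'E'
from plant import arm
import cv2,numpy as np
s=arm.state();print(s)
for n in("scene","top","wrist"):
    i=arm.camera_info(n);print(n,i)
    p,d=arm.get_image(n);cv2.imwrite(f"pics/{n}0.png",p[:,:,::-1]);np.save(f"{n}0_d.npy",d)
E
```

```text
pics
{'time': 0.0, 'joint_positions': array([-6.99586288e+01,  1.36824091e+01, -8.15599199e-01,  7.55834494e+01,
       -3.14259496e-05,  8.99992437e+01]), 'qd': array([ 0.04155423, -0.02111703, -0.05923735,  0.05134205,  0.09355138,
       -0.01097527]), 'joint_torque': array([ 3.80790755e-05, -5.38779902e+01,  3.46438408e+01,  1.83550565e-02,
       -1.12693822e-04, -2.53167599e-06]), 'ee_pos': array([ 0.1797639 , -0.49279037,  0.19597348]), 'tcp_rot': array([[ 3.42710625e-01, -9.39440892e-01, -4.87731215e-04],
       [-9.39439943e-01, -3.42710972e-01,  1.33542537e-03],
       [-1.42170404e-03,  5.29720237e-07, -9.99998989e-01]]), 'contact_force': array([ 0.2864713 , -0.96423788,  0.42300562]), 'moment': array([0.02302867, 0.01901132, 0.00993715]), 'width': 1.0000854699806159}
scene {'fx': 416.63886752785567, 'fy': 416.63886752785567, 'cx': 283.60621996834243, 'cy': 211.99482803880736, 'position': array([ 1.0902079 , -0.02458459,  0.75727461]), 'orientation': array([[ 0.02847685,  0.82399956, -0.56587436],
       [ 0.99947479, -0.01471255,  0.02887346],
       [ 0.01546626, -0.56639938, -0.82398576]])}
top {'fx': 513.396181570142, 'fy': 513.396181570142, 'cx': 284.3766131855016, 'cy': 217.72725585706502, 'position': array([0.49038881, 0.00792842, 1.13519791]), 'orientation': array([[-0.02114147, -0.99488066,  0.09882061],
       [-0.99947588,  0.01860792, -0.02648969],
       [ 0.02451524, -0.09932885, -0.99475262]])}
wrist {'fx': 311.5371982512349, 'fy': 311.5371982512349, 'cx': 283.68321667777013, 'cy': 211.0549096427426, 'position': array([ 0.25325366, -0.46646285,  0.37381931]), 'orientation': array([[ 0.34252931, -0.89553535, -0.28406005],
       [-0.9395063 , -0.32690208, -0.10228849],
       [-0.00125686,  0.30191301, -0.95333465]])}
```

View pics/scene0.png

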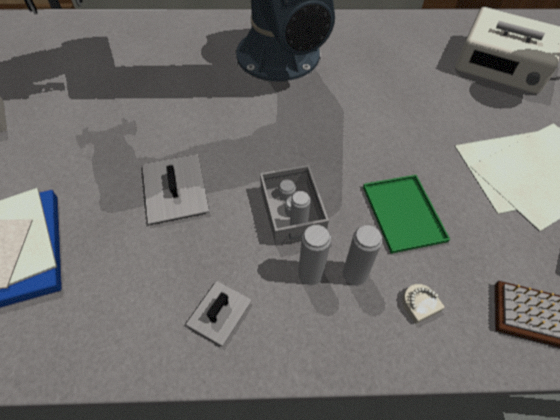

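View pics/top0.png

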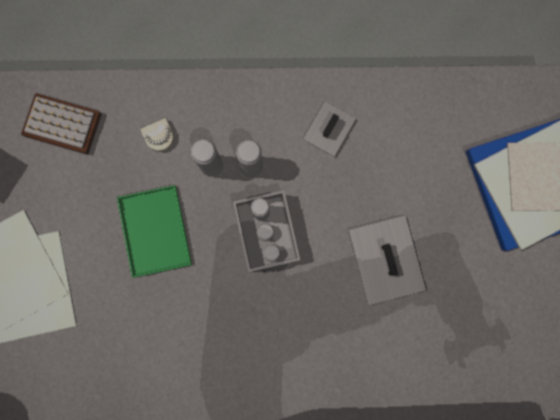

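The scene view shows the box at (293,203), with the tall canister at its near end (301,205), and the green tray at (405,213). The big lid is at (174,188) and the small lid at (219,313). Two larger decoy cylinders stand at (315,255) and (361,255). Next I'll measure from the top view.

```bash
cat > h.py <<'E'
import numpy as np,cv2
def cloud(i,d):
    v,u=np.mgrid[:d.shape[0],:d.shape[1]]
    c=np.stack([(u-i['cx'])/i['fx']*d,(v-i['cy'])/i['fy']*d,d],-1)
    return c@i['orientation'].T+i['position']
def ray(i,u,v,z):
    r=i['orientation']@np.array([(u-i['cx'])/i['fx'],(v-i['cy'])/i['fy'],1]);
    return i['position']+r*(z-i['position'][2])/r[2]
def rect(P):
    (c,s,a)=cv2.minAreaRect((P[:,:2]*1000).astype(np.float32))
    return np.round(c,1),np.round(s,1),round(a,2)
E
python3 - <<'E'
from plant import arm
from h import *
i=arm.camera_info("top");d=np.load("top0_d.npy");W=cloud(i,d);p=cv2.imread("pics/top0.png")
print("bench z",np.median(W[300:330,100:200,2]),np.median(W[170:180,300:330,2]), (d==0).sum())
z=W[...,2]
def reg(u0,u1,v0,v1,z0,z1,nm):
    m=np.zeros(z.shape,bool);m[v0:v1,u0:u1]=1;m&=(z>z0)&(z<z1)
    P=W[m];print(nm,m.sum(),"mean",P.mean(0).round(4),"zmed",np.median(P[:,2]).round(4),rect(P) if len(P)>3 else'')
reg(225,305,185,280,.053,.066,"box rim")
reg(225,305,185,280,.095,.125,"canister")
reg(225,305,185,280,.030,.048,"pots")
reg(225,305,185,280,.07,.3,"high")
reg(345,430,210,310,.007,.035,"lid plate")
reg(345,430,210,310,.04,.07,"handle")
reg(185,222,130,185,.1,.3,"dec1")
reg(230,270,130,185,.13,.3,"dec2")
hsv=cv2.cvtColor(p,cv2.COLOR_BGR2HSV)
g=cv2.inRange(hsv,(45,120,40),(75,255,255));P=W[g>0];print("tray",g.astype(bool).sum(),rect(P[P[:,2]>.009]),rect(P),np.percentile(P[:,2],[1,50,99]))
cv2.imwrite("pics/top_crop.png",cv2.resize(p[120:320,110:440],None,fx=2.4,fy=2.4,interpolation=cv2.INTER_CUBIC))
E
```

```text
bench z -0.0006635080197180399 4.931378724148949e-05 945
box rim 507 mean [0.5742 0.0186 0.0592] zmed 0.0593 (array([571.9,  18.3]), array([150.2, 110. ]), 11.65)
canister 279 mean [0.6151 0.0293 0.1116] zmed 0.1127 (array([616. ,  29.3]), array([36., 37.]), 68.03)
pots 678 mean [0.5569 0.0154 0.0382] zmed 0.0382 (array([571.9,  18.3]), array([165.4, 102.2]), 11.71)
high 301 mean [0.6141 0.029  0.1094] zmed 0.1123 (array([615.5,  29.2]), array([36.4, 37. ]), 88.1)
lid plate 4295 mean [ 0.5054 -0.2439  0.0134] zmed 0.0134 (array([ 510.8, -264.9]), array([170.1, 172.4]), 12.88)
handle 263 mean [ 0.5059 -0.2437  0.0487] zmed 0.049 (array([ 506. , -244.1]), array([69.4, 17.7]), 11.79)
dec1 617 mean [0.7196 0.1358 0.1412] zmed 0.1464 (array([723.6, 137.7]), array([49.8, 49.4]), 1.31)
dec2 524 mean [0.7192 0.0491 0.1455] zmed 0.1471 (array([721.1,  49.4]), array([49.4, 48.9]), 88.23)
tray 4486 (array([580.9, 173.3]), array([188.7, 326.3]), 1.35) (array([581.8, 174.4]), array([190.6, 328.5]), 1.35) [-0.0012902   0.00374473  0.01521202]
```

View pics/top_crop.png

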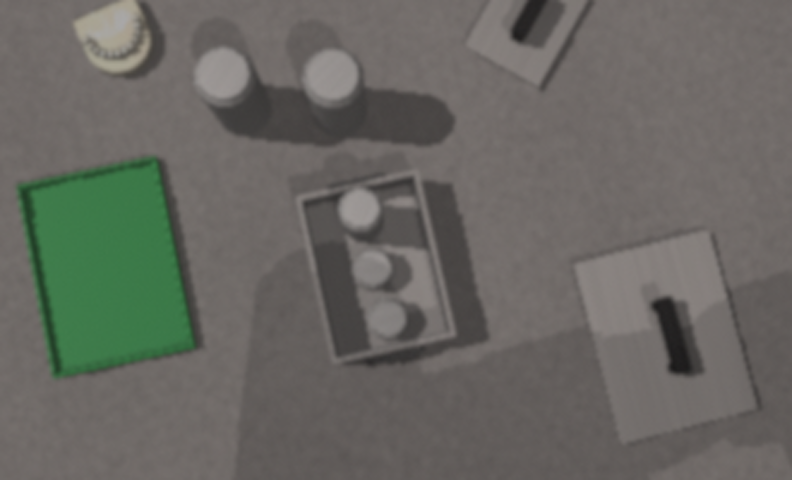

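View pics/wrist0.png

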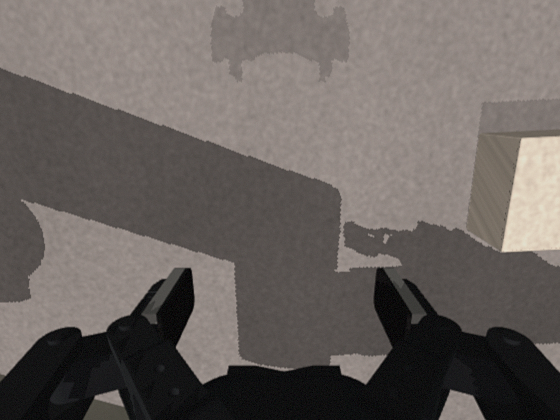

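Run:
```python
from plant import arm
from h import *
i=arm.camera_info("top");d=np.load("top0_d.npy");W=cloud(i,d);p=cv2.imread("pics/top0.png");z=W[...,2]
hsv=cv2.cvtColor(p,cv2.COLOR_BGR2HSV)
g=cv2.inRange(hsv,(45,120,40),(75,255,255))
def big(m):
    n,l,s,c=cv2.connectedComponentsWithStats(m.astype(np.uint8));k=1+np.argmax(s[1:,4]);return l==k
m=big(cv2.morphologyEx(g,cv2.MORPH_OPEN,np.ones((3,3))));P=W[m];print("tray",m.sum(),rect(P),P.mean(0))
m=np.zeros(z.shape,np.uint8);m[205:312,340:432]=((z>.008)&(z<.03))[205:312,340:432]
m=big(cv2.morphologyEx(m,cv2.MORPH_OPEN,np.ones((3,3))));P=W[m];print("lid",m.sum(),rect(P),P[:,2].min(),P[:,2].max())
# pots
for nm,b in(("pot1",(225,232)),("pot2",(245,262))):
    m=((z>.033)&(z<.043));m[:b[0]-5]=0;m[b[1]+8:]=0;m[:,:255]=0;m[:,285:]=0;print(nm,m.sum(),W[m].mean(0),rect(W[m]))
s=arm.state();R=s['tcp_rot'];
for nm,t in (("can",[.616,.0293]),):
    dx=np.array([*t,s['ee_pos'][2]])-s['ee_pos'];print(R.T@dx)
```

```text
tray 4446 (array([582.2, 172.8]), array([189.4, 326.5]), 1.01) [0.57876928 0.26128372 0.0085181 ]
lid 4264 (array([ 506.1, -244.6]), array([170. , 130.7]), 12.96) 0.008041775067405332 0.026205305397007717
pot1 204 [0.57090859 0.02071203 0.03785921] (array([570.8,  20.8]), array([34.5, 32.2]), 89.5)
pot2 216 [0.52408453 0.00878203 0.03786613] (array([517.1,   9.9]), array([36.1, 53.4]), 88.63)
[-3.41084289e-01 -5.88751955e-01  3.70015960e-04]
```

```bash
python3 -m creep '[[-0.02,-0.034,0,0],[-0.02,-0.034,0,0],[-0.02,-0.034,0,0],[-0.02,-0.034,0,0],[-0.02,-0.034,0,0],[-0.02,-0.034,0,0],[-0.02,-0.034,0,0],[-0.02,-0.034,0,0],[-0.02,-0.034,0,0],[-0.02,-0.034,0,0],[-0.02,-0.034,0,0],[-0.02,-0.034,0,0]]'
```

```text
time: 1.15
ee_pos: [0.4818, -0.126, 0.1966]
tcp_rot: [[0.343, -0.939, -0.0], [-0.939, -0.343, 0.0], [-0.0, 0.0, -1.0]]
contact_force: [0.3, -0.5, 0.7]
width: 1.001
```

```bash
cat >> h.py <<'E'
def go(t):
    from plant import arm
    s=arm.state();R=s['tcp_rot'];print("t",s['time'],"tcp",s['ee_pos'].round(4),"yaw",np.degrees(np.arctan2(R[1,0],R[0,0])).round(2),"tilt",R[2].round(4),"F",s['contact_force'].round(1),"w",round(s['width'],3))
    if t is not None: print("rel tool",(R.T@(np.array(t)-s['ee_pos'])).round(4))
E
python3 -c "
from h import *;go([.616,.0293,.196])"
```

```text
t 1.15 tcp [ 0.4818 -0.126   0.1966] yaw -69.95 tilt [-0.  0. -1.] F [ 0.3 -0.5  0.7] w 1.001
rel tool [-0.0999 -0.1793  0.0006]
```

```bash
python3 -m creep '[[-0.02,-0.036,0,0],[-0.02,-0.036,0,0],[-0.02,-0.036,0,0],[-0.02,-0.036,0,0],[-0.02,-0.036,0,0],[0,0,0,3.9],[0,0,0,3.9],[0,0,0,0],[0,0,0,0]]'
python3 - <<'E'
from plant import arm
from h import *
go([.616,.0293,.196])
i=arm.camera_info("wrist");p,d=arm.get_image("wrist");cv2.imwrite("pics/w1.png",p[:,:,::-1])
W=cloud(i,d);z=W[...,2]
for a,b in((.104,.12),(.033,.043),(.055,.064)):
    m=((z>a)&(z<b)&(np.linalg.norm(W[...,:2]-[.57,.018],axis=-1)<.13)&(d>0)).astype(np.uint8)
    n,l,s,c=cv2.connectedComponentsWithStats(m)
    for k in range(1,n):
        if s[k,4]>150:P=W[l==k];print(a,s[k],P.mean(0).round(4),np.median(P[:,2]).round(4),rect(P))
E
```

```text
time: 1.9
ee_pos: [0.6156, 0.0278, 0.1962]
tcp_rot: [[0.214, -0.977, -0.001], [-0.977, -0.214, 0.0], [-0.0, 0.001, -1.0]]
contact_force: [0.6, -0.2, -0.0]
width: 0.999
t 1.9 tcp [0.6156 0.0278 0.1962] yaw -77.63 tilt [-2.e-04  9.e-04 -1.e+00] F [ 0.6 -0.2 -0. ] w 0.999
rel tool [-0.0013 -0.0007  0.0002]
0.104 [ 260  183   42   41 1345] [0.6175 0.0312 0.113 ] 0.1143 (array([615.6,  30.8]), array([36.7, 36.8]), 15.4)
0.033 [232 152 103  10 186] [0.6443 0.0385 0.0378] 0.0377 (array([647.6,  35.4]), array([  7.8, 108.7]), 11.74)
0.033 [265 219  32  20 417] [0.5663 0.0207 0.0389] 0.0395 (array([564.7,  20.4]), array([24.2, 36.1]), 12.89)
0.033 [268 246  30  29 650] [0.5278 0.0099 0.0386] 0.0394 (array([526.5,   9.7]), array([33.5, 35.6]), 32.63)
0.033 [240 272  84  11 343] [0.501  0.0056 0.0378] 0.0377 (array([501.1,   5.7]), array([  9.1, 101.9]), 7.56)
0.055 [ 229  162  109  132 2168] [0.5732 0.0202 0.0599] 0.0604 (array([570.3,  19.6]), array([151.1, 110.1]), 11.76)
```

View pics/w1.png

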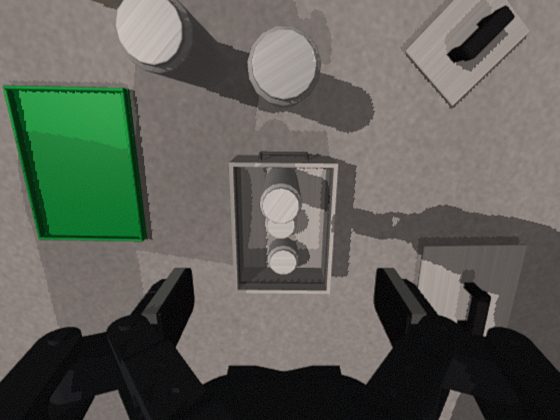

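Wrist view: the canister top is at (281,203), between the open fingers in y and in agreement with the top camera to 1–2 mm. Descending to grasp.

```bash
python3 -m creep '[[-0.002,-0.001,0.02,0],[0,0,0.03,0],[0,0,0.03,0],[0,0,0.024,0],[0,0,0.012,0],[0,0,0.008,0],[0,0,0,0],[0,0,0,0]]' 1 40; python3 -m creep '[[0,0,0,0],[0,0,0,0],[0,0,0,0],[0,0,0,0],[0,0,0,0],[0,0,0,0],[0,0,0,0],[0,0,0,0],[0,0,0,0],[0,0,0,0]]' -1 40
```

```text
time: 2.62
ee_pos: [0.6165, 0.0296, 0.0732]
tcp_rot: [[0.212, -0.977, 0.001], [-0.977, -0.212, 0.0], [-0.0, -0.001, -1.0]]
contact_force: [-0.3, -0.1, 0.5]
width: 1.0
time: 3.45
ee_pos: [0.6169, 0.0302, 0.0735]
tcp_rot: [[0.212, -0.977, 0.001], [-0.977, -0.212, 0.0], [-0.0, -0.002, -1.0]]
contact_force: [0.1, 1.1, 5.6]
width: 0.351
```

Run:
```python
from plant import arm
from h import *
go(None)
p,d=arm.get_image("wrist");cv2.imwrite("pics/w2.png",p[:,:,::-1])
p,d=arm.get_image("scene");cv2.imwrite("pics/s2.png",cv2.resize(p[120:320,200:420,::-1],None,fx=3,fy=3))
go(None)
```

```text
t 3.45 tcp [0.6169 0.0302 0.0735] yaw -77.75 tilt [-2.0e-04 -1.6e-03 -1.0e+00] F [0.1 1.1 5.6] w 0.351
t 3.55 tcp [0.6169 0.0302 0.0735] yaw -77.75 tilt [-1.0e-04 -1.6e-03 -1.0e+00] F [-0.4  0.6  5.4] w 0.349
```

View pics/w2.png

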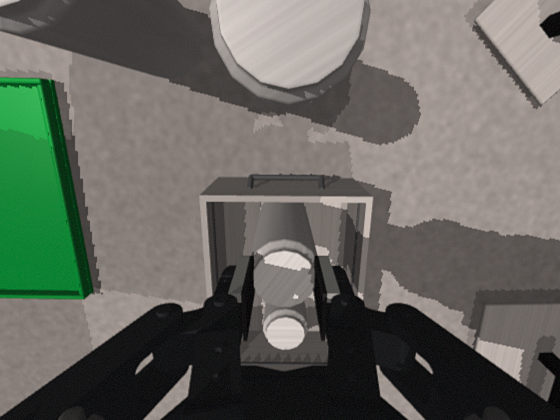

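View pics/s2.png

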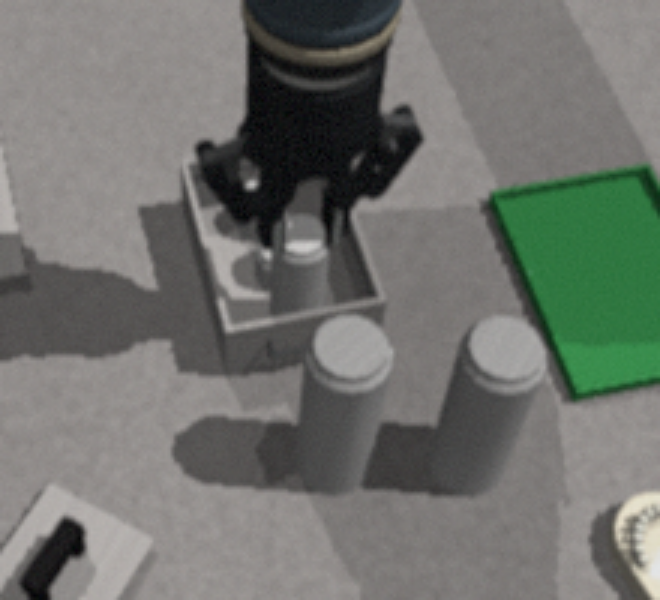

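Both fingers are flat against the canister's sides (wrist view, about (285,275)). Lifting.

```bash
python3 -m creep '[[0,0,-0.005,0],[0,0,-0.01,0],[0,0,-0.015,0],[0,0,-0.02,0],[0,0,-0.02,0],[0,0,-0.02,0],[0,0,-0.015,0],[0,0,-0.01,0],[0,0,0,0],[0,0,0,0]]'
python3 - <<'E'
from plant import arm
from h import *
p,d=arm.get_image("scene");cv2.imwrite("pics/s3.png",cv2.resize(p[120:320,200:460,::-1],None,fx=3,fy=3))
i=arm.camera_info("top");p,d=arm.get_image("top");W=cloud(i,d)
g=cv2.inRange(cv2.cvtColor(p,cv2.COLOR_RGB2HSV),(45,120,40),(75,255,255))>0
g&=d>0
P=W[g];P=P[(P[:,1]>.15)&(P[:,1]<.4)&(P[:,0]>.4)];print("tray",rect(P),P.mean(0))
go([.577,.262,.18])
E
```

```text
time: 4.38
ee_pos: [0.6165, 0.0299, 0.1878]
tcp_rot: [[0.212, -0.977, 0.0], [-0.977, -0.212, 0.0], [0.0, -0.0, -1.0]]
contact_force: [-1.3, -0.3, -1.7]
width: 0.328
tray (array([579.2, 262.9]), array([176.4, 126.4]), 11.22) [0.58007258 0.26143686 0.00391632]
t 4.4833 tcp [0.6158 0.0299 0.1865] yaw -77.76 tilt [-3.0e-04  1.7e-03 -1.0e+00] F [ 0.6  0.5 -2. ] w 0.331
rel tool [-0.2351 -0.0113  0.0066]
```

View pics/s3.png

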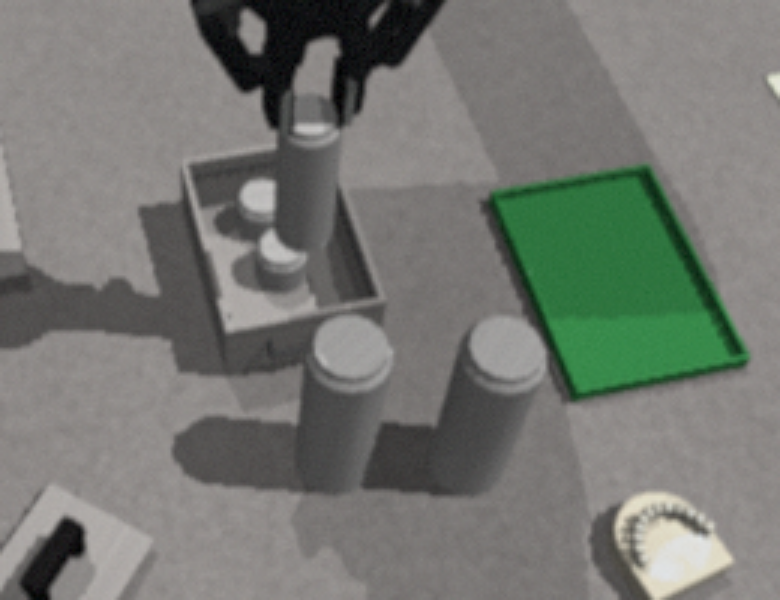

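The canister is out of the box and hanging upright (picture (307,180)); the force reading of −2 N matches its weight. Carrying it to the tray.

```bash
python3 -m creep '[[-0.01,0,0,0],[-0.02,-0.001,0,0],[-0.03,-0.002,0,0],[-0.03,-0.002,0,0],[-0.03,-0.002,0,0],[-0.03,-0.002,0,0],[-0.03,-0.002,0,0],[-0.03,0,0,0],[-0.015,0,0,0],[-0.01,0,0,0],[0,0,0,0],[0,0,0,0]]'
python3 - <<'E'
from plant import arm
from h import *
i=arm.camera_info("scene");p,d=arm.get_image("scene");cv2.imwrite("pics/s4.png",cv2.resize(p[80:290,300:500,::-1],None,fx=2.8,fy=2.8))
W=cloud(i,d);t=arm.state()['ee_pos']
m=(d>0)&(np.linalg.norm(W[...,:2]-t[:2]-[0.01,0],axis=-1)<.03)&(W[...,2]>.05)&(W[...,2]<.17)
print(m.sum(),"lowest",np.percentile(W[m][:,2],[0,1,3]))
# axis: mean xy per height
for a in np.arange(.07,.17,.02):
    q=W[m&(W[...,2]>a)&(W[...,2]<a+.02)];print(a.round(2),len(q),q.mean(0).round(4),q[:,1].min().round(4),q[:,1].max().round(4)) if len(q) else 0
go(None)
E
```

```text
time: 5.48
ee_pos: [0.5869, 0.2064, 0.1903]
tcp_rot: [[0.308, -0.951, -0.015], [-0.95, -0.308, 0.044], [-0.046, 0.0, -0.999]]
contact_force: [-0.4, -0.3, -0.6]
width: 0.329
327 lowest [0.11956385 0.12139282 0.12305521]
0.11 55 [0.5965 0.2036 0.1257] 0.1917 0.2267
0.13 130 [0.5978 0.2046 0.14  ] 0.1907 0.2258
0.15 142 [0.598  0.2032 0.1597] 0.1887 0.2254
t 5.5333 tcp [0.587  0.2062 0.1903] yaw -72.05 tilt [-4.640e-02  4.000e-04 -9.989e-01] F [-0.4  0.3 -0.7] w 0.329
```

View pics/s4.png

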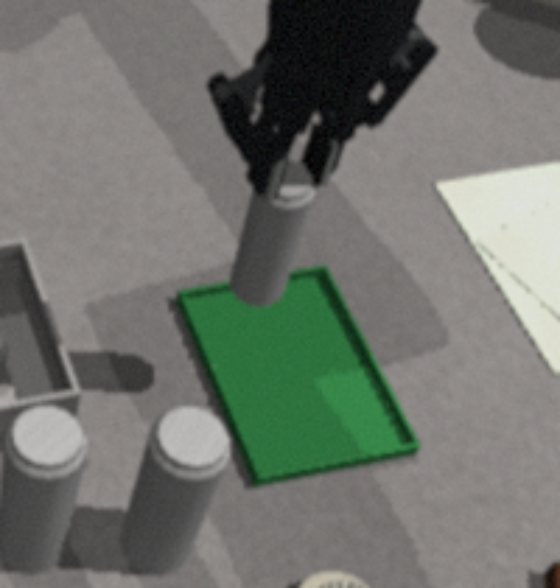

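```bash
python3 -c "
from plant import arm
print(arm.state()['joint_positions'])"
```

```text
[ 17.89335122  23.50691058  12.68829539  79.20673095   2.65801491
 179.94536252]
```

The wrist joint has hit its 180° limit, which tilted the tool by 2.7°. I'll turn the tool back and see whether it comes upright.

```bash
python3 -m creep '[[0,0,0,-5],[0,0,0,-7],[0,0,0,-7],[0,0,0,-7],[0,0,0,-4],[0,0,0,0],[0,0,0,0]]';python3 -c "
from plant import arm
from h import *
go([.577,.262,.18]);print(arm.state()['joint_positions'])"
```

```text
time: 6.12
ee_pos: [0.587, 0.2061, 0.1903]
tcp_rot: [[0.74, -0.672, -0.015], [-0.671, -0.74, 0.044], [-0.041, -0.023, -0.999]]
contact_force: [-0.1, -0.5, -0.8]
width: 0.327
t 6.1167 tcp [0.587  0.2061 0.1903] yaw -42.19 tilt [-0.0406 -0.0228 -0.9989] F [-0.1 -0.5 -0.8] w 0.327
rel tool [-0.0445 -0.0344  0.0129]
[ 17.87825116  23.50723093  12.68955198  79.20890096   2.67139567
 150.09105385]
```

The commanded pose keeps the 2.7° tilt, which is purely joint 5 and tangential. The opposite j6 limit should produce the opposite tilt, so I'll spin the tool to −180° and then move tangentially in small steps to undo it.

```bash
python3 -m creep '[[0,0,0,-7],[0,0,0,-7],[0,0,0,-7],[0,0,0,-7],[0,0,0,-7],[0,0,0,-7],[0,0,0,-7],[0,0,0,-7],[0,0,0,-7],[0,0,0,-7],[0,0,0,-7],[0,0,0,-7]]' && python3 -m creep '[[0,0,0,-7],[0,0,0,-7],[0,0,0,-7],[0,0,0,-7],[0,0,0,-7],[0,0,0,-7],[0,0,0,-7],[0,0,0,-7],[0,0,0,-7],[0,0,0,-7],[0,0,0,-7],[0,0,0,-7]]'
python3 -m creep '[[0,0,0,-7],[0,0,0,-7],[0,0,0,-7],[0,0,0,-7],[0,0,0,-7],[0,0,0,-7],[0,0,0,-7],[0,0,0,-7],[0,0,0,-7],[0,0,0,-7],[0,0,0,-7],[0,0,0,-7]]' && python3 -m creep '[[0,0,0,-7],[0,0,0,-7],[0,0,0,-7],[0,0,0,-7],[0,0,0,-7],[0,0,0,-7],[0,0,0,-7],[0,0,0,-7],[0,0,0,-7],[0,0,0,-7],[0,0,0,-7],[0,0,0,0]]'
python3 -c "
from plant import arm
from h import *
go(None);s=arm.state();print(s['joint_positions']);print(s['tcp_rot'].round(4))
print('tangential -y in tool',(s['tcp_rot'].T@np.array([.307,-.951,0])).round(3))"
```

```text
time: 7.12
ee_pos: [0.5869, 0.2064, 0.1903]
tcp_rot: [[0.742, 0.671, -0.015], [0.67, -0.741, 0.044], [0.019, -0.043, -0.999]]
contact_force: [-0.0, 0.1, -1.8]
width: 0.328
time: 8.12
ee_pos: [0.5869, 0.2064, 0.1903]
tcp_rot: [[-0.589, 0.808, -0.015], [0.807, 0.589, 0.044], [0.044, 0.014, -0.999]]
contact_force: [-0.3, -0.5, -0.7]
width: 0.329
time: 9.12
ee_pos: [0.5869, 0.2064, 0.1903]
tcp_rot: [[-0.865, -0.502, -0.015], [-0.502, 0.864, 0.044], [-0.009, 0.046, -0.999]]
contact_force: [0.7, -0.2, -1.0]
width: 0.333
time: 10.12
ee_pos: [0.587, 0.2065, 0.1903]
tcp_rot: [[0.294, -0.956, -0.015], [-0.955, -0.294, 0.044], [-0.047, 0.001, -0.999]]
contact_force: [0.1, -0.6, -1.1]
width: 0.331
t 10.1167 tcp [0.587  0.2065 0.1903] yaw -72.9 tilt [-0.0467  0.0011 -0.9989] F [ 0.1 -0.6 -1.1] w 0.331
[  17.91158643   23.51047723   12.6961671    79.20874407    2.67506875
 -179.19507141]
[[ 0.2938 -0.9558 -0.0147]
 [-0.9547 -0.2942  0.0443]
 [-0.0467  0.0011 -0.9989]]
tangential -y in tool [ 0.998 -0.014 -0.047]
```

```bash
python3 -m creep '[[0.01,0,0,0],[0.01,0,0,0],[0.01,0,0,0],[0.01,0,0,0],[0,0,0,0]]'; python3 -c "
from plant import arm
from h import *
go(None);s=arm.state();print(s['joint_positions'])"
```

```text
time: 10.53
ee_pos: [0.5952, 0.1792, 0.1883]
tcp_rot: [[0.267, -0.964, -0.011], [-0.963, -0.268, 0.034], [-0.036, 0.001, -0.999]]
contact_force: [0.4, 0.5, -0.7]
width: 0.332
t 10.5333 tcp [0.5952 0.1792 0.1883] yaw -74.48 tilt [-0.0357  0.0015 -0.9994] F [ 0.4  0.5 -0.7] w 0.332
[  15.62828996   23.53000608   12.46647353   79.0182363     2.04524945
 -179.89625107]
```

```bash
python3 -m creep '[[0,0,0,-5],[0,0,0,-5],[0,0,0,-5],[0,0,0,0]]'; python3 -c "
from plant import arm
from h import *
go(None);s=arm.state();print(s['joint_positions'])"
```

```text
time: 10.87
ee_pos: [0.5691, 0.247, 0.1884]
tcp_rot: [[0.407, -0.913, 0.01], [-0.913, -0.407, -0.017], [0.02, -0.002, -1.0]]
contact_force: [-0.3, 0.8, -1.4]
width: 0.329
t 10.8667 tcp [0.5691 0.247  0.1884] yaw -66.0 tilt [ 0.0198 -0.0021 -0.9998] F [-0.3  0.8 -1.4] w 0.329
[  24.0859456    23.23568412   12.03414078   78.67746852   -1.13486315
 -179.92017873]
```

The tilt is now −1.1° the other way, which is fine for setting down the canister. I'll zero it afterwards, before the lid. I'm already over the tray, so descending.

```bash
python3 -m creep '[[-0.006,-0.005,0.01,0],[-0.006,-0.005,0.02,0],[0,0,0.025,0],[0,0,0.025,0],[0,0,0.015,0],[0,0,0.008,0],[0,0,0.004,0],[0,0,0,0],[0,0,0,0]]';python3 -m creep '[[0,0,0.002,0],[0,0,0.002,0],[0,0,0,0]]';python3 -m creep '[[0,0,0.001,0],[0,0,0.001,0],[0,0,0,0]]'
```

```text
time: 11.62
ee_pos: [0.5767, 0.2567, 0.0819]
tcp_rot: [[0.402, -0.916, 0.011], [-0.916, -0.402, -0.017], [0.02, -0.003, -1.0]]
contact_force: [-0.3, 0.9, -0.2]
width: 0.326
time: 11.87
ee_pos: [0.5763, 0.2567, 0.0775]
tcp_rot: [[0.402, -0.915, 0.011], [-0.915, -0.402, -0.017], [0.02, -0.003, -1.0]]
contact_force: [0.3, -0.4, -1.4]
width: 0.328
time: 12.12
ee_pos: [0.576, 0.2566, 0.0752]
tcp_rot: [[0.402, -0.915, 0.01], [-0.915, -0.403, -0.018], [0.02, -0.002, -1.0]]
contact_force: [0.1, -0.0, -0.8]
width: 0.329
```

```bash
python3 -m creep '[[0,0,0.001,0],[0,0,0.001,0],[0,0,0,0]]';python3 -m creep '[[0,0,0.001,0],[0,0,0,0]]'; python3 -c "
from h import *
go(None)"
```

```text
time: 12.37
ee_pos: [0.5771, 0.257, 0.0747]
tcp_rot: [[0.402, -0.915, 0.013], [-0.915, -0.403, -0.017], [0.02, -0.005, -1.0]]
contact_force: [-1.1, -0.9, 8.0]
width: 0.327
time: 12.53
ee_pos: [0.5776, 0.2571, 0.0747]
tcp_rot: [[0.402, -0.915, 0.014], [-0.915, -0.403, -0.016], [0.02, -0.007, -1.0]]
contact_force: [-1.3, -0.8, 14.5]
width: 0.326
t 12.5333 tcp [0.5776 0.2571 0.0747] yaw -66.27 tilt [ 0.0205 -0.0065 -0.9998] F [-1.3 -0.8 14.5] w 0.326
```

```bash
python3 -m creep '[[0,0,-0.001,0],[0,0,0,0]]'; python3 -m creep '[[0,0,0,0],[0,0,0,0],[0,0,0,0],[0,0,0,0]]' 0; python3 -m creep '[[0,0,0,0],[0,0,0,0],[0,0,0,0],[0,0,0,0],[0,0,0,0]]' 1;python3 - <<'E'
from plant import arm
from h import *
p,d=arm.get_image("wrist");cv2.imwrite("pics/w5.png",p[:,:,::-1])
p,d=arm.get_image("scene");cv2.imwrite("pics/s5.png",cv2.resize(p[80:290,300:500,::-1],None,fx=2.8,fy=2.8))
go(None)
E
```

```text
time: 12.7
ee_pos: [0.5769, 0.2569, 0.0747]
tcp_rot: [[0.402, -0.915, 0.012], [-0.915, -0.402, -0.017], [0.02, -0.005, -1.0]]
contact_force: [-1.1, -0.9, 9.2]
width: 0.325
time: 13.03
ee_pos: [0.5759, 0.2565, 0.073]
tcp_rot: [[0.402, -0.915, 0.01], [-0.915, -0.403, -0.018], [0.02, -0.002, -1.0]]
contact_force: [-0.1, -0.3, 0.0]
width: 0.501
time: 13.45
ee_pos: [0.5761, 0.2566, 0.0732]
tcp_rot: [[0.402, -0.915, 0.01], [-0.915, -0.403, -0.018], [0.02, -0.002, -1.0]]
contact_force: [-0.6, -0.1, 0.3]
width: 1.0
t 13.55 tcp [0.5761 0.2566 0.0732] yaw -66.26 tilt [ 0.0203 -0.0021 -0.9998] F [-0.5  0.5 -0.5] w 1.003
```

View pics/s5.png

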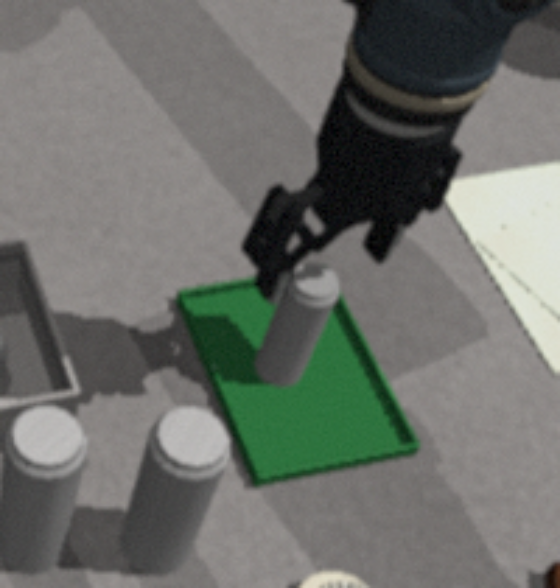

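View pics/w5.png

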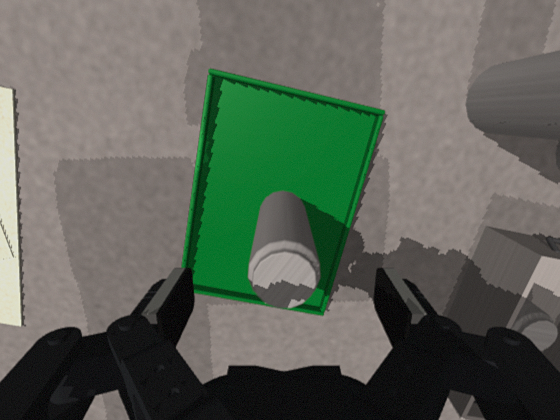

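The canister stands upright in the tray, at (295,330) in the scene crop, with the fingers clear on both sides. Rising straight up, then spinning to the other limit to zero the tilt.

```bash
python3 -m creep '[[0,0,-0.01,0],[0,0,-0.03,0],[0,0,-0.04,0],[0,0,-0.035,0],[0,0,-0.015,0],[0,0,0,7],[0,0,0,7],[0,0,0,7],[0,0,0,7],[0,0,0,7],[0,0,0,7],[0,0,0,7]]' && python3 -m creep '[[0,0,0,7],[0,0,0,7],[0,0,0,7],[0,0,0,7],[0,0,0,7],[0,0,0,7],[0,0,0,7],[0,0,0,7],[0,0,0,7],[0,0,0,7],[0,0,0,7],[0,0,0,7]]' | tail -1
python3 -m creep '[[0,0,0,7],[0,0,0,7],[0,0,0,7],[0,0,0,7],[0,0,0,7],[0,0,0,7],[0,0,0,7],[0,0,0,7],[0,0,0,7],[0,0,0,7],[0,0,0,7],[0,0,0,7]]' | tail -1
python3 -m creep '[[0,0,0,7],[0,0,0,7],[0,0,0,7],[0,0,0,7],[0,0,0,7],[0,0,0,7],[0,0,0,7],[0,0,0,7],[0,0,0,7],[0,0,0,7],[0,0,0,7],[0,0,0,7]]' | tail -1
python3 -m creep '[[0,0,0,7],[0,0,0,7],[0,0,0,7],[0,0,0,7],[0,0,0,7],[0,0,0,7],[0,0,0,7],[0,0,0,7],[0,0,0,2],[0,0,0,0]]' | tail -1
python3 -c "
from plant import arm
from h import *
go(None);s=arm.state();print(s['joint_positions'])"
```

```text
time: 14.55
ee_pos: [0.5748, 0.2589, 0.2041]
tcp_rot: [[-0.432, -0.902, 0.011], [-0.902, 0.432, -0.017], [0.011, -0.017, -1.0]]
contact_force: [0.6, 0.5, -0.7]
width: 1.002
width: 0.998
width: 1.004
width: 1.006
width: 0.998
t 18.3833 tcp [0.5752 0.258  0.2041] yaw -65.16 tilt [ 0.0196 -0.0025 -0.9998] F [-0.2 -0.5  0.8] w 0.998
[ 24.76725949  24.08628454  15.65385903  81.42267792  -1.12407126
 179.92645067]
```

```bash
python3 -m creep '[[0,0,0,3],[0,0,0,0]]';python3 -c "
from h import *
go(None)"
```

```text
time: 18.55
ee_pos: [0.5811, 0.2444, 0.2038]
tcp_rot: [[0.393, -0.92, 0.006], [-0.92, -0.393, -0.007], [0.008, -0.003, -1.0]]
contact_force: [0.8, 0.2, -0.4]
width: 1.0
t 18.55 tcp [0.5811 0.2444 0.2038] yaw -66.87 tilt [ 0.0085 -0.0033 -1.    ] F [ 0.8  0.2 -0.4] w 1.0
```

```bash
python3 -m creep '[[0,0,0,1.8],[0,0,0,0],[0,0,0,0]]';python3 -c "
from h import *
go(None)"
```

```text
time: 18.8
ee_pos: [0.5837, 0.2378, 0.2034]
tcp_rot: [[0.379, -0.925, 0.003], [-0.925, -0.379, -0.0], [0.001, -0.003, -1.0]]
contact_force: [0.5, -0.4, -0.2]
width: 0.998
t 18.8 tcp [0.5837 0.2378 0.2034] yaw -67.73 tilt [ 0.0014 -0.0031 -1.    ] F [ 0.5 -0.4 -0.2] w 0.998
```

Tilt is down to about 0.2°. Going to the lid.

```bash
python3 -m creep '[[0.016,0.01,0,0],[0.032,0.02,0,0],[0.032,0.02,0,0],[0.032,0.02,0,0],[0.032,0.02,0,0],[0.032,0.02,0,0],[0.032,0.02,0,0],[0.032,0.02,0,0],[0.032,0.02,0,0],[0.032,0.02,0,0],[0.032,0.02,0,0],[0.032,0.02,0,0]]';python3 -m creep '[[0.03,0.018,0,0],[0.02,0.01,0,0],[0,0,0,4.6],[0,0,0,4.6],[0,0,0,0],[0,0,0,0]]'
python3 - <<'E'
from plant import arm
from h import *
go([.506,-.2445,.2]);print(arm.state()['joint_positions'])
i=arm.camera_info("wrist");p,d=arm.get_image("wrist");cv2.imwrite("pics/w6.png",p[:,:,::-1])
W=cloud(i,d);z=W[...,2]
for a,b in((.008,.022),(.042,.058)):
    m=((z>a)&(z<b)&(np.linalg.norm(W[...,:2]-[.506,-.2445],axis=-1)<.12)&(d>0)).astype(np.uint8)
    m=cv2.morphologyEx(m,cv2.MORPH_OPEN,np.ones((3,3)))
    n,l,s,c=cv2.connectedComponentsWithStats(m)
    for k in range(1,n):
        if s[k,4]>150:P=W[l==k];print(a,s[k],P.mean(0).round(4),np.median(P[:,2]).round(4),rect(P))
E
```

```text
time: 19.8
ee_pos: [0.5099, -0.1911, 0.2033]
tcp_rot: [[0.38, -0.925, 0.004], [-0.925, -0.38, -0.0], [0.002, -0.003, -1.0]]
contact_force: [0.3, -0.4, 0.3]
width: 0.999
time: 20.3
ee_pos: [0.5035, -0.2463, 0.2031]
tcp_rot: [[0.229, -0.973, 0.003], [-0.973, -0.229, -0.0], [0.001, -0.003, -1.0]]
contact_force: [-0.2, 0.0, -0.1]
width: 1.003
t 20.3 tcp [ 0.5035 -0.2463  0.2031] yaw -76.75 tilt [ 9.0e-04 -3.1e-03 -1.0e+00] F [-0.2  0.  -0.1] w 1.003
rel tool [-0.0012 -0.0028  0.0031]
[-2.61148940e+01  1.69203343e+01  4.70932036e+00  7.76176144e+01
  7.45627291e-02  1.40633841e+02]
0.008 [  224   105   116   140 14265] [ 0.5118 -0.242   0.0146] 0.0146 (array([ 505.2, -243.5]), array([168.6, 130.5]), 13.24)
0.042 [274 153  15  64 917] [ 0.507  -0.243   0.0502] 0.0504 (array([ 505.2, -243.2]), array([69.7, 15.4]), 13.41)
```

View pics/w6.png

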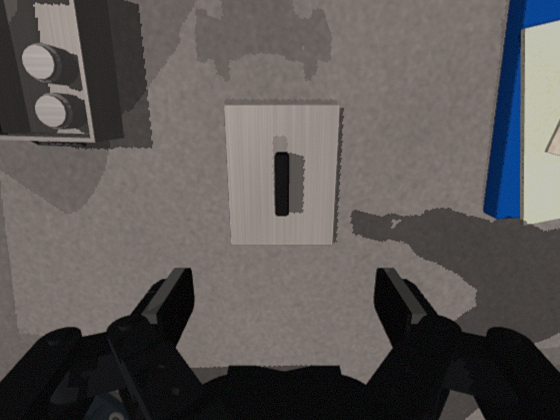

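The wrist view shows the big lid with its handle centred at (282,184). Both views agree, with yaw 13.3°, and the gripper is aligned. Descending to the handle.

```bash
python3 -m creep '[[-0.0025,-0.0025,0.02,0],[0,0,0.035,0],[0,0,0.035,0],[0,0,0.035,0],[0,0,0.03,0],[0,0,0.015,0],[0,0,0.007,0],[0,0,0,0],[0,0,0,0]]';python3 -c "
from h import *
go([.5055,-.2435,.024])"
```

```text
time: 21.1
ee_pos: [0.5065, -0.2435, 0.0268]
tcp_rot: [[0.228, -0.974, 0.004], [-0.974, -0.228, -0.0], [0.001, -0.004, -1.0]]
contact_force: [-0.5, -1.1, 0.8]
width: 0.999
t 21.1 tcp [ 0.5065 -0.2435  0.0268] yaw -76.82 tilt [ 0.0014 -0.0037 -1.    ] F [-0.5 -1.1  0.8] w 0.999
rel tool [-0.0002  0.001   0.0027]
```

```bash
python3 -m creep '[[0,0.001,0.003,0],[0,0,0,0],[0,0,0,0]]'; python3 -m creep '[[0,0,0,0],[0,0,0,0],[0,0,0,0],[0,0,0,0],[0,0,0,0],[0,0,0,0],[0,0,0,0],[0,0,0,0],[0,0,0,0],[0,0,0,0],[0,0,0,0],[0,0,0,0]]' -1 80
```

```text
time: 21.35
ee_pos: [0.5055, -0.244, 0.024]
tcp_rot: [[0.227, -0.974, 0.005], [-0.974, -0.227, -0.001], [0.002, -0.004, -1.0]]
contact_force: [0.3, 0.6, 0.4]
width: 0.996
time: 22.35
ee_pos: [0.5049, -0.2438, 0.023]
tcp_rot: [[0.227, -0.974, 0.003], [-0.974, -0.227, -0.0], [0.001, -0.003, -1.0]]
contact_force: [-0.7, 0.3, 0.1]
width: 0.003
```

Run:
```python
from plant import arm
from h import *
p,d=arm.get_image("wrist");cv2.imwrite("pics/w7.png",p[:,:,::-1])
p,d=arm.get_image("scene");cv2.imwrite("pics/s7.png",cv2.resize(p[100:280,80:280,::-1],None,fx=3.2,fy=3.2))
```

```text
(no output)
```

View pics/s7.png

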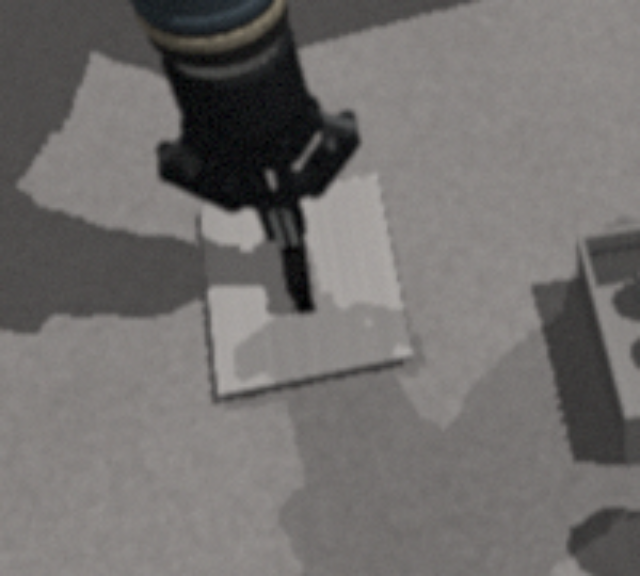

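View pics/w7.png

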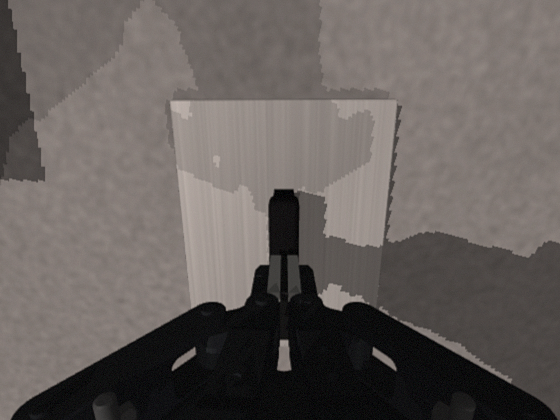

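The fingers straddle the bar (wrist view, (284,270)), but a width reading of 0.003 is ambiguous. A small test lift will settle it.

```bash
python3 -m creep '[[0,0,-0.003,0],[0,0,-0.006,0],[0,0,-0.01,0],[0,0,-0.01,0],[0,0,-0.006,0],[0,0,0,0],[0,0,0,0]]';python3 - <<'E'
from plant import arm
from h import *
go(None)
i=arm.camera_info("wrist");p,d=arm.get_image("wrist");cv2.imwrite("pics/w8.png",p[:,:,::-1])
W=cloud(i,d);
for r,c in((120,220),(120,280),(120,350),(180,220),(180,340),(260,215),(260,350)):print(r,c,W[r,c].round(4))
E
```

```text
time: 23.03
ee_pos: [0.5053, -0.244, 0.0588]
tcp_rot: [[0.227, -0.974, 0.005], [-0.974, -0.227, -0.001], [0.002, -0.004, -1.0]]
contact_force: [-0.5, 0.2, -0.1]
width: -0.002
t 23.0333 tcp [ 0.5053 -0.244   0.0588] yaw -76.9 tilt [ 0.0019 -0.0043 -1.    ] F [-0.5  0.2 -0.1] w -0.002
120 220 [ 0.5668 -0.1849  0.0137]
120 280 [ 0.5805 -0.2262  0.2369]
120 350 [ 0.5871 -0.2722  0.0127]
180 220 [ 0.5255 -0.192   0.0143]
180 340 [ 0.5453 -0.2767  0.0149]
260 215 [ 0.4613 -0.1988  0.0139]
260 350 [ 0.4854 -0.3025  0.0141]
```

View pics/w8.png

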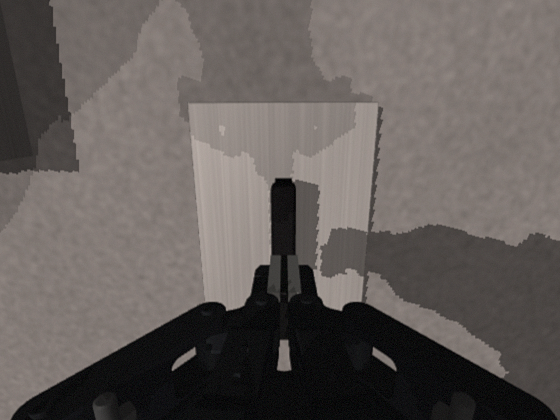

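It missed: the lid stayed on the bench at z 0.014 and the fingers are fully shut. I'll look closely before retrying.

Run:
```python
import cv2,numpy as np
a=cv2.imread("pics/w7.png")[180:330,230:340];b=cv2.imread("pics/w8.png")[180:330,230:340]
c=np.hstack([a,b]);c=np.clip(c.astype(float)*2.2,0,255).astype(np.uint8)
cv2.imwrite("pics/z.png",cv2.resize(c,None,fx=3.6,fy=3.6,interpolation=cv2.INTER_CUBIC))
```

```text
(no output)
```

View pics/z.png

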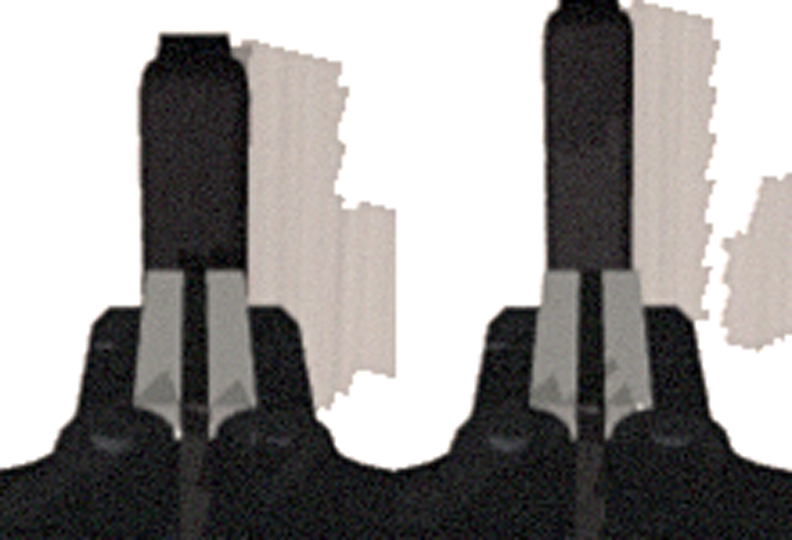

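Run:
```python
from plant import arm
from h import *
go(None)
i=arm.camera_info("wrist");p,d=arm.get_image("wrist");W=cloud(i,d);s=arm.state();R=s['tcp_rot']
for r in(235,245,252,258,265,275,285,292):
    for c in(266,272,277,285,292,298):
        print(r,c,p[r,c],((W[r,c]-s['ee_pos'])@R*1000).round(1),end=' | ')
    print()
```

```text
t 23.0833 tcp [ 0.5049 -0.2438  0.0582] yaw -76.91 tilt [ 0.0013 -0.0035 -1.    ] F [-0.4  0.1  0.4] w -0.001
235 266 [154 146 141] [-13.2  10.8  42.7] | 235 272 [39 37 35] [-7.3 -2.7  9.4] | 235 277 [23 17 23] [-4.  -3.3  7.9] | 235 285 [26 24 27] [ 1.1 -3.1  8.3] | 235 292 [25 20 22] [ 5.6 -3.6  7. ] | 235 298 [90 85 83] [11.2 10.8 42.8] | 
245 266 [154 146 141] [-13.4  19.4  43.6] | 245 272 [34 31 31] [-7.4  4.1  8.8] | 245 277 [25 24 21] [-4.1  3.1  6.5] | 245 285 [26 23 25] [1.1 3.2 6.7] | 245 292 [24 20 18] [5.6 3.6 7.6] | 245 298 [89 83 82] [11.3 18.8 42.1] | 
252 266 [157 148 142] [-13.5  25.5  44. ] | 252 272 [61 57 55] [-7.5  9.4  9.3] | 252 277 [26 23 24] [-4.1  8.4  7.3] | 252 285 [27 27 28] [1.1 8.4 7.2] | 252 292 [16 15 19] [5.7 8.8 8.2] | 252 298 [91 84 83] [11.4 24.9 42.6] | 
258 266 [156 148 143] [-13.6  30.3  43.3] | 258 272 [65 65 62] [ -5.3 -12.5 -44. ] | 258 277 [65 64 63] [ -3.  -11.3 -41.7] | 258 285 [12  9  8] [  0.9 -11.7 -42.5] | 258 292 [66 64 61] [  4.2 -11.9 -42.9] | 258 298 [85 81 78] [11.5 30.3 43.2] | 
265 266 [49 46 43] [ -8.3  -7.8 -42.1] | 265 272 [
[... 236 characters left out ...]
| 275 272 [67 66 63] [ -4.8 -11.5 -58.6] | 275 277 [66 64 63] [ -2.6 -12.1 -59.6] | 275 285 [13 13 13] [  0.8 -12.1 -59.7] | 275 292 [68 66 64] [  3.8 -12.1 -59.6] | 275 298 [70 69 68] [  6.3 -11.8 -59.2] | 
285 266 [11  5  2] [ -7.4  -7.8 -60.6] | 285 272 [61 61 60] [ -4.5 -12.2 -67.8] | 285 277 [65 64 60] [ -2.5 -11.1 -66. ] | 285 285 [15 19 12] [  0.7 -11.9 -67.4] | 285 292 [69 65 65] [  3.6 -12.  -67.6] | 285 298 [66 66 62] [  6.  -12.  -67.6] | 
292 266 [19 17 18] [ -7.1  -7.4 -65.3] | 292 272 [59 57 55] [ -4.3 -12.1 -72.9] | 292 277 [60 58 57] [ -2.4 -11.8 -72.4] | 292 285 [24 21 20] [  0.7 -11.8 -72.4] | 292 292 [59 57 56] [  3.4 -11.6 -72.1] | 292 298 [54 53 53] [  5.7 -12.  -72.7] |
```

Run:
```python
from plant import arm
from h import *
def proj(i,P):
    q=i['orientation'].T@(np.array(P)-i['position']);return (i['fx']*q[0]/q[2]+i['cx'],i['fy']*q[1]/q[2]+i['cy'])
s=arm.state();R=s['tcp_rot'];t=s['ee_pos']
iw=arm.camera_info("wrist");iS=arm.camera_info("scene")
for z in(0,-.019,-.042):
    print(z,"wrist",np.round(proj(iw,t+R@[0,-.011,z])),"scene",np.round(proj(iS,t+R@[0,-.011,z])))
p,d=arm.get_image("scene");c=p[100:240,110:250,::-1].copy();cv2.imwrite("pics/s9.png",cv2.resize(np.clip(c*1.8,0,255).astype(np.uint8),None,fx=4,fy=4))
W=cloud(iS,d);q=(W-t)@R
m=(d>0)&(abs(q[...,0])<.03)&(abs(q[...,1])<.03)&(q[...,2]>-.06)&(q[...,2]<.0)
ys,xs=np.nonzero(m);print(m.sum(),"lowest finger pts (tool z)",np.sort(q[m][:,2])[-15:].round(3))
```

```text
0 wrist [284. 228.] scene [170. 177.]
-0.019 wrist [284. 240.] scene [168. 172.]
-0.042 wrist [284. 259.] scene [166. 164.]
89 lowest finger pts (tool z) [-0.044 -0.044 -0.044 -0.044 -0.044 -0.044 -0.043 -0.043 -0.042 -0.042
 -0.042 -0.041 -0.04  -0.04  -0.039]
```

View pics/s9.png

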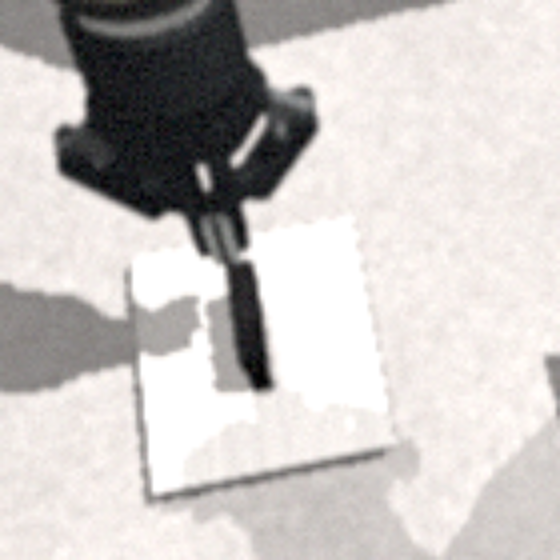

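Pictures settle it. In both the scene and wrist cameras, the shut fingertips are about 40 mm behind the reported TCP, at tool z ≈ −0.040. So the fingers were above the bar. It also means the canister was held by its narrow top cap, which explains that width reading. I'll use this measured offset: tip z = reported z + 0.040. Opening, and descending further with a check part-way.

```bash
python3 -m creep '[[0,0,0,0],[0,0,0,0],[0,0,0,0],[0,0,0,0],[0,0,0,0],[0,0,0,0],[0,0,0,0]]' 1;python3 -m creep '[[0,0,0.015,0],[0,0,0.02,0],[0,0,0.01,0],[0,0,0.005,0],[0,0,0,0],[0,0,0,0]]'
python3 - <<'E'
from plant import arm
from h import *
go(None);print(arm.state()['joint_positions'].round(2))
s=arm.state();R=s['tcp_rot'];t=s['ee_pos']
i=arm.camera_info("wrist");p,d=arm.get_image("wrist");cv2.imwrite("pics/w10.png",p[:,:,::-1])
q=(cloud(i,d)-t)@R
for lo,hi in((-.06,-.035),(.035,.06)):
    m=(d>0)&(q[...,0]>lo)&(q[...,0]<hi)&(q[...,2]>-.09)&(q[...,2]<-.02)&(abs(q[...,1])<.02);print("pad",m.sum(),np.percentile(q[m][:,2],[50,98,100]).round(4),q[m].mean(0).round(4))
iS=arm.camera_info("scene");p,d=arm.get_image("scene");c=p[100:240,110:250,::-1].copy();cv2.imwrite("pics/s10.png",cv2.resize(np.clip(c*1.8,0,255).astype(np.uint8),None,fx=4,fy=4))
E
```

```text
time: 23.77
ee_pos: [0.5048, -0.2438, 0.058]
tcp_rot: [[0.227, -0.974, 0.003], [-0.974, -0.227, -0.0], [0.001, -0.003, -1.0]]
contact_force: [-0.3, -0.4, 0.8]
width: 0.973
time: 24.27
ee_pos: [0.5051, -0.2438, 0.0083]
tcp_rot: [[0.227, -0.974, 0.003], [-0.974, -0.227, -0.0], [0.001, -0.003, -1.0]]
contact_force: [-0.1, -0.1, -0.0]
width: 0.996
t 24.2667 tcp [ 0.5051 -0.2438  0.0083] yaw -76.9 tilt [ 9.e-04 -3.e-03 -1.e+00] F [-0.1 -0.1 -0. ] w 0.996
[-2.5810e+01  2.4230e+01 -1.4530e+01  5.1080e+01  7.0000e-02  1.4109e+02]
pad 2939 [-0.0724 -0.0508 -0.0479] [-0.0453 -0.0059 -0.0714]
pad 2949 [-0.0724 -0.0509 -0.0477] [ 0.0453 -0.0059 -0.0714]
```

View pics/w10.png

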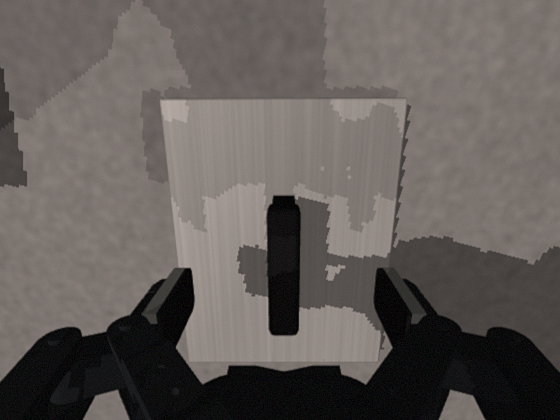

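View pics/s10.png

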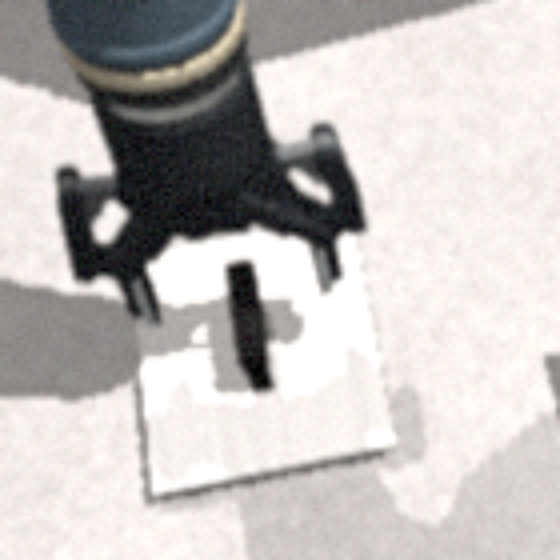

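Open fingertips measure about 49 mm behind the reported TCP and sit symmetrically about the bar at (284,265). Going down a further 24 mm while watching the force.

```bash
python3 -m creep '[[0,0,0.008,0],[0,0,0.008,0],[0,0,0.004,0],[0,0,0.0035,0],[0,0,0,0],[0,0,0,0]]' && python3 -m creep '[[0,0,0,0],[0,0,0,0],[0,0,0,0],[0,0,0,0],[0,0,0,0],[0,0,0,0],[0,0,0,0],[0,0,0,0],[0,0,0,0],[0,0,0,0],[0,0,0,0],[0,0,0,0]]' -1 80
python3 - <<'E'
from plant import arm
from h import *
p,d=arm.get_image("wrist");cv2.imwrite("pics/w11.png",p[:,:,::-1]);go(None)
E
```

```text
time: 24.87
ee_pos: [0.5048, -0.2437, -0.0158]
tcp_rot: [[0.227, -0.974, 0.003], [-0.974, -0.227, 0.0], [0.0, -0.003, -1.0]]
contact_force: [1.0, -0.6, -0.2]
width: 0.999
time: 25.87
ee_pos: [0.5053, -0.2439, -0.0152]
tcp_rot: [[0.227, -0.974, 0.004], [-0.974, -0.227, -0.0], [0.001, -0.004, -1.0]]
contact_force: [-0.8, 0.5, 5.5]
width: 0.172
t 25.9167 tcp [ 0.5053 -0.2439 -0.0152] yaw -76.9 tilt [ 0.0012 -0.0036 -1.    ] F [-1.4  1.1  5.5] w 0.176
```

View pics/w11.png

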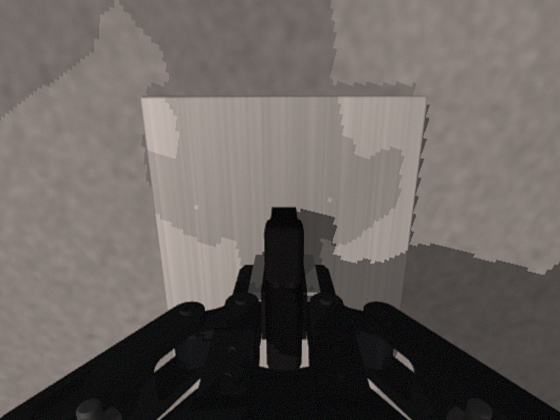

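The bar is held now: width 0.17 is about 15 mm, and the wrist view shows pads on both sides. Lifting.

```bash
python3 -m creep '[[0,0,-0.003,0],[0,0,-0.006,0],[0,0,-0.012,0],[0,0,-0.02,0],[0,0,-0.02,0],[0,0,-0.02,0],[0,0,-0.02,0],[0,0,-0.01,0],[0,0,-0.005,0],[0,0,0,0],[0,0,0,0]]'
python3 - <<'E'
from plant import arm
from h import *
i=arm.camera_info("scene");p,d=arm.get_image("scene");cv2.imwrite("pics/s12.png",p[:,:,::-1])
i=arm.camera_info("top");p,d=arm.get_image("top");cv2.imwrite("pics/t12.png",p[:,:,::-1])
W=cloud(i,d)
m=(d>0)&(W[...,2]>.115)&(W[...,2]<.135)&(np.linalg.norm(W[...,:2]-[.505,-.2435],axis=-1)<.13)
m=cv2.morphologyEx(m.astype(np.uint8),cv2.MORPH_OPEN,np.ones((3,3)))>0
P=W[m];A=np.c_[P[:,:2]-[.505,-.2435],np.ones(len(P))];print("plane",len(P),np.linalg.lstsq(A,P[:,2],rcond=None)[0].round(4),rect(P))
go([.571,.019,.1])
E
```

```text
time: 26.83
ee_pos: [0.5043, -0.2436, 0.0998]
tcp_rot: [[0.227, -0.974, 0.002], [-0.974, -0.227, 0.0], [0.0, -0.002, -1.0]]
contact_force: [-0.4, -0.6, -2.3]
width: 0.175
plane 3696 [-0.001  -0.0005  0.1279] (array([ 504.9, -244.6]), array([169.9, 131.3]), 13.08)
t 26.9333 tcp [ 0.504  -0.2434  0.0992] yaw -76.9 tilt [-4.0e-04 -1.5e-03 -1.0e+00] F [-0.1 -0.6 -1.9] w 0.17
rel tool [-0.2404 -0.1247 -0.0005]
```

View pics/s12.png

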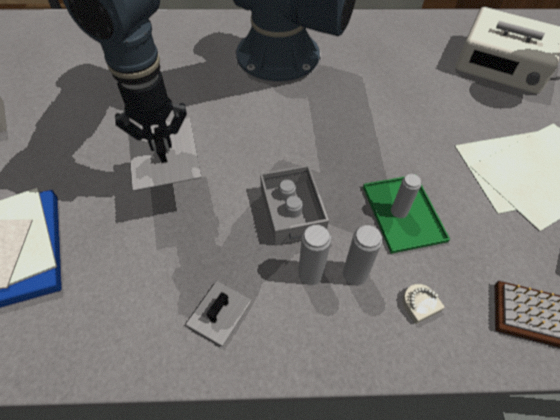

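The lid hangs level (slopes under 0.1%) and the canister stands upright in the tray at (407,197). Moving over the box.

```bash
python3 -m creep '[[-0.01,-0.006,0,0],[-0.02,-0.01,0,0],[-0.03,-0.015,0,0],[-0.03,-0.015,0,0],[-0.03,-0.015,0,0],[-0.03,-0.016,0,0],[-0.03,-0.016,0,0],[-0.03,-0.016,0,0],[-0.02,-0.01,0,0],[-0.01,-0.006,0,1.4],[0,0,0,0],[0,0,0,0]]'
python3 - <<'E'
from plant import arm
from h import *
i=arm.camera_info("top");p,d=arm.get_image("top");cv2.imwrite("pics/t13.png",p[100:320,100:400,::-1])
W=cloud(i,d)
m=(d>0)&(W[...,2]>.115)&(W[...,2]<.135)&(np.linalg.norm(W[...,:2]-[.571,.019],axis=-1)<.125)
m=cv2.morphologyEx(m.astype(np.uint8),cv2.MORPH_OPEN,np.ones((3,3)))>0
P=W[m];print("lid",len(P),np.median(P[:,2]),rect(P))
go([.571,.019,.1]);print(arm.state()['joint_positions'].round(1))
E
```

```text
time: 27.93
ee_pos: [0.5715, 0.0193, 0.0999]
tcp_rot: [[0.205, -0.979, 0.002], [-0.979, -0.205, -0.0], [0.001, -0.002, -1.0]]
contact_force: [-0.5, -0.7, -2.7]
width: 0.173
lid 0 nan (array([0., 0.]), array([0., 0.]), 0.0)
t 27.9833 tcp [0.5715 0.0185 0.1   ] yaw -78.23 tilt [ 9.0e-04 -1.7e-03 -1.0e+00] F [-0.8 -0.2 -2.7] w 0.173
rel tool [-0.0006  0.0003  0.    ]
[  1.9  20.8  -5.   64.1  -0.  170.1]
  return _methods._mean(a, axis=axis, dtype=dtype,
  ret = ret.dtype.type(ret / rcount)
```

View pics/t13.png

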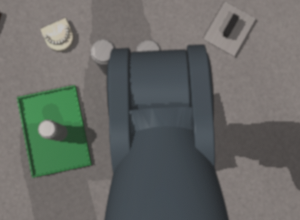

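The arm hides the top view, but the TCP is within 1 mm of the target and the play is 10 mm. Lowering, slowly near contact (expected at reported z ≈ 0.035).

```bash
python3 -m creep '[[0,0,0.008,0],[0,0,0.015,0],[0,0,0.015,0],[0,0,0.01,0],[0,0,0.006,0],[0,0,0,0],[0,0,0,0]]';python3 -m creep '[[0,0,0.003,0],[0,0,0.002,0],[0,0,0.002,0],[0,0,0,0]]'
python3 - <<'E'
from plant import arm
from h import *
p,d=arm.get_image("scene");cv2.imwrite("pics/s14.png",cv2.resize(p[110:280,200:420,::-1],None,fx=3.4,fy=3.4));go(None)
E
```

```text
time: 28.57
ee_pos: [0.5722, 0.0179, 0.0466]
tcp_rot: [[0.202, -0.979, 0.003], [-0.979, -0.202, -0.0], [0.001, -0.003, -1.0]]
contact_force: [0.8, -0.5, -2.5]
width: 0.174
time: 28.9
ee_pos: [0.5722, 0.0183, 0.0396]
tcp_rot: [[0.203, -0.979, 0.003], [-0.979, -0.203, -0.0], [0.001, -0.003, -1.0]]
contact_force: [-0.0, -0.2, -3.0]
width: 0.17
t 28.95 tcp [0.5722 0.0183 0.0397] yaw -78.3 tilt [ 9.0e-04 -3.2e-03 -1.0e+00] F [ 0.9  1.  -3. ] w 0.175
```

View pics/s14.png

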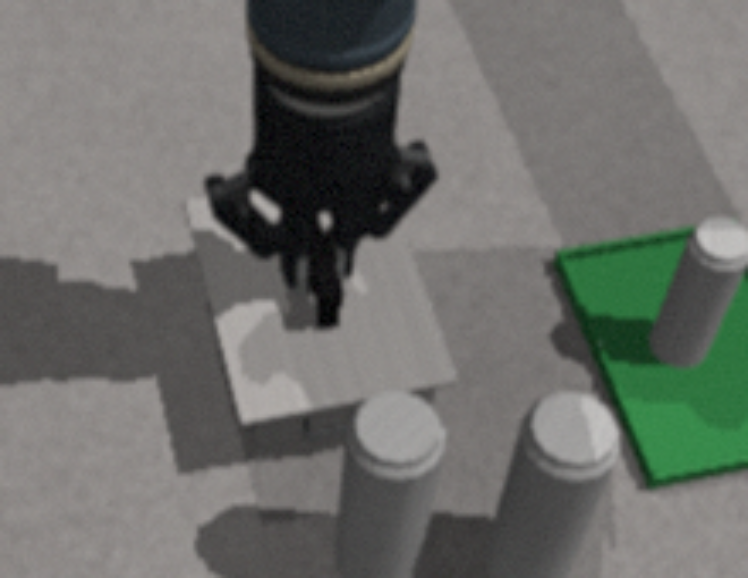

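The lid covers the box and is already inside its rim, with no contact force yet. Making the last few millimetres.

```bash
python3 -m creep '[[0,0,0.0015,0],[0,0,0.0015,0],[0,0,0.001,0],[0,0,0,0]]';python3 -m creep '[[0,0,0.001,0],[0,0,0.0005,0],[0,0,0,0]]'
```

```text
time: 29.28
ee_pos: [0.5721, 0.0183, 0.0354]
tcp_rot: [[0.203, -0.979, 0.003], [-0.979, -0.203, -0.0], [0.001, -0.003, -1.0]]
contact_force: [-0.8, -0.6, -2.2]
width: 0.174
time: 29.53
ee_pos: [0.5724, 0.0183, 0.0348]
tcp_rot: [[0.203, -0.979, 0.004], [-0.979, -0.203, -0.0], [0.001, -0.004, -1.0]]
contact_force: [-2.3, -0.2, 3.8]
width: 0.175
```

Contact at 0.0348, exactly as predicted. Releasing in two stages, then retreating upward.

```bash
python3 -m creep '[[0,0,0,0],[0,0,0,0],[0,0,0,0],[0,0,0,0]]' -0.4; python3 -m creep '[[0,0,0,0],[0,0,0,0],[0,0,0,0],[0,0,0,0],[0,0,0,0],[0,0,0,0]]' 1; python3 -m creep '[[0,0,-0.01,0],[0,0,-0.02,0],[0,0,-0.035,0],[0,0,-0.04,0],[0,0,-0.04,0],[0,0,-0.03,0],[0,0,-0.01,0],[0,0,0,0]]'
```

```text
time: 29.87
ee_pos: [0.5724, 0.0183, 0.0342]
tcp_rot: [[0.203, -0.979, 0.003], [-0.979, -0.203, -0.0], [0.001, -0.003, -1.0]]
contact_force: [-0.0, 0.5, 1.0]
width: 0.297
time: 30.37
ee_pos: [0.5723, 0.0183, 0.0342]
tcp_rot: [[0.203, -0.979, 0.003], [-0.979, -0.203, -0.0], [0.001, -0.003, -1.0]]
contact_force: [0.5, 0.5, 0.1]
width: 0.998
time: 31.03
ee_pos: [0.5732, 0.0184, 0.2229]
tcp_rot: [[0.203, -0.979, 0.009], [-0.979, -0.203, -0.0], [0.002, -0.009, -1.0]]
contact_force: [0.6, -1.0, -1.0]
width: 0.995
```

```bash
python3 -m creep '[[0.015,0.02,0,0],[0.03,0.02,0,0],[0.03,0.02,0,0],[0.03,0.02,0,0],[0.03,0.02,0,0],[0.03,0.02,0,0],[0.03,0.02,0,0],[0.03,0.02,0,0],[0.015,0.01,0,0],[0,0,0,0],[0,0,0,0]]'
python3 - <<'E'
from plant import arm
from h import *
i=arm.camera_info("top");p,d=arm.get_image("top");cv2.imwrite("pics/t15.png",p[:,:,::-1])
W=cloud(i,d)
def comp(z0,z1,c,r):
    m=(d>0)&(W[...,2]>z0)&(W[...,2]<z1)&(np.linalg.norm(W[...,:2]-c,axis=-1)<r)
    m=cv2.morphologyEx(m.astype(np.uint8),cv2.MORPH_OPEN,np.ones((3,3)))>0
    return W[m]
c=np.array([.5715,.019])
P=comp(.055,.078,c,.125);A=np.c_[P[:,:2]-c,np.ones(len(P))];f=np.linalg.lstsq(A,P[:,2],rcond=None)[0];print("lid",len(P),f.round(4),rect(P),np.median(P[:,2]))
P=comp(.1,.125,np.array([.578,.257]),.04);print("can top",len(P),np.median(P[:,2]),rect(P))
P=comp(.1,.2,np.array([.72,.09]),.1);print("decoys",rect(P))
p,d=arm.get_image("scene");cv2.imwrite("pics/s15.png",p[:,:,::-1]);go(None)
E
```

```text
time: 31.95
ee_pos: [0.4527, -0.2516, 0.2173]
tcp_rot: [[0.2, -0.98, 0.001], [-0.98, -0.2, 0.001], [-0.001, -0.001, -1.0]]
contact_force: [-0.3, -0.1, -0.7]
width: 1.003
lid 4738 [0.0009 0.0001 0.0635] (array([573.6,  17.2]), array([170.1, 130. ]), 11.76) 0.0635086749778242
can top 276 0.11235975481586258 (array([576.1, 253.5]), array([35.2, 34.8]), 86.24)
decoys (array([722.1,  93.7]), array([138.1,  49.9]), 88.4)
t 32.05 tcp [ 0.4536 -0.2504  0.2179] yaw -78.3 tilt [-5.e-04 -2.e-03 -1.e+00] F [-0.6  0.4  0.6] w 0.997
```

View pics/s15.png

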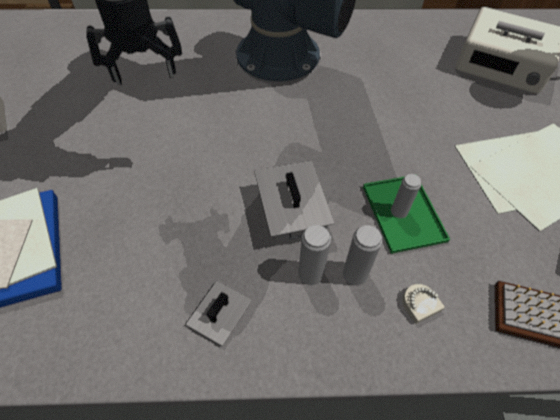

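View pics/t15.png

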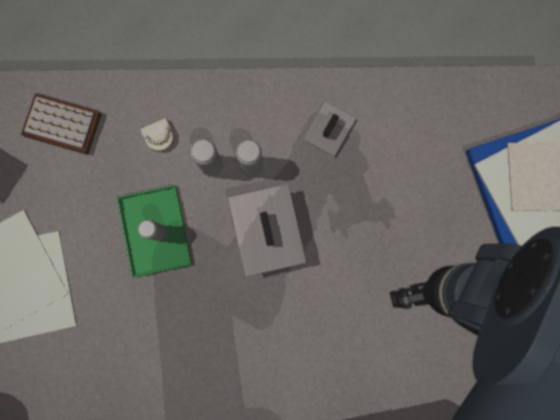

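The lid is level on the box, at (293,197) in the scene view. Its plate top is at 63.5 mm against 64 expected, with slopes under 0.1%. The canister stands in the tray with its top at 112 mm. Handing in.

```bash
python3 -c "
from plant import arm
print(arm.finish_job())"
```

```text
the job is handed in; nothing more can be done
None
```

The tall canister is upright on the tray and the big lid is seated flat on the box. Both were set down and let go, and I handed the job in at about 32 s with the gripper well clear.

**Last checks, from the cameras:**
- **Lid:** the plate top is at 63.5 mm (64 expected), with slope under 0.1%. Its yaw of 11.8° matches the box's, and it is about 2–3 mm off centre against 10 mm of play.
- **Canister:** it stands upright near the middle of the tray. Its top reads 112 mm (114 expected), the same small shortfall the top camera showed before I moved it.
- **Decoys:** the two decoy cylinders were not touched.

**What went wrong on the way:**
- **Wrist limit:** joint 6 hit its 180° limit while I carried the canister, which tilted the tool by 2.7°. I spun the wrist to the opposite limit to undo it, so the canister was set down at about 1.1° and the lid at about 0.2°.
- **Fingertip position:** the real fingertips are about 40 mm short of the reported TCP, which disagrees with the description. Because of this the canister was held only by its narrow top, and my first try at the lid handle closed above the bar. I measured the offset in two cameras, and the second grasp held.

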